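Hold the vial warmer's sprung lid open at 50 degrees

TASK

Someone left a green-capped jar on the lid of the vial warmer: with the lid still shut, take the jar off and set it gently upright on a free spot of the worktop, leaving the other loose things where they are. Then raise the warmer's sprung lid by its black bar handle to 50 degrees (its red pointer at the broad green mark of the side scale), within 5 degrees, so that the vials can be inspected. The lid springs shut when let go, so finish while holding it still by the handle at that angle.

Things in the scene. Friction and masses are not known exactly. Their poses are not given: they have to be found in the camera images.
- warmer: white vial warmer, fixed to the worktop, casing 180 (its x) x 200 (its y) x 90 mm tall, with display and knob on its front (-x, towards the robot) and a steel angle scale standing out to 112 mm on its left side (+y) and 95 mm above the hinge. Origin: centre of its underside, on the worktop; z up.
- warmer_lid (a joint): angle of the lid about its hinge, rad: 0 shut, grows as the front edge rises, stop at 1.45; 50 degrees is 0.873. A spring and its weight shut it when let go: raising it takes 3 to 5 N at the handle; it stays nowhere by itself.
- lid_hinge (a point): middle of the hinge line, which runs along the warmer's y; 82 mm behind (+x) the warmer's origin and 94 mm above the worktop. The lid (168 mm deep, 200 wide, 8 thick, blue frame, clear pane) lies towards the warmer's -x from here when shut, its upper face 98 mm above the worktop.
- handle_mid (a point): middle of the axis of the lid's black bar handle: a round bar 12 mm thick, 96 mm long, along the warmer's y, on two steel posts at its ends (about 80 mm clear between them). It moves with the lid: in the lid's frame it lies 152 mm in front of the hinge line and 40 mm above it (36 mm above the lid's face), so 134 mm above the worktop when shut. The round bar can turn between the fingers as the lid swings.
- jar_mid (a point): centre, half-way up, of the white jar with green screw cap, 39 mm wide, 47 mm tall, 40 to 85 g; it starts upright on the shut lid. z along its axis.
- septa_jar: the same jar; origin at the centre of its underside.
- timer: white lab timer, 62 x 70 x 19 mm, lying on its back; loose bystander, to be left alone; origin at the centre of its underside.
- beaker: clear beaker, 57 mm wide, 72 mm tall; loose bystander, to be left alone; origin at the centre of its underside.
- ferrule_tin: flat round white tin, 55 mm wide, 18 mm tall; loose bystander, to be left alone; origin at the centre of its underside.
- headspace_vial: clear glass vial with white cap, 23 mm wide, 77 mm tall; loose bystander, to be left alone; origin at the centre of its underside.
- reagent_amber_b: amber bottle with white cap, 48 mm wide, 102 mm tall; loose bystander, to be left alone; origin at the centre of its underside.
- reagent_clear_b: clear bottle with blue cap, 54 mm wide, 108 mm tall; loose bystander, to be left alone; origin at the centre of its underside.
Not all that is in view belongs to the job. What is shaped like the septa_jar but brown is not meant.

How it is judged (in metres and radians):
On the way, in this order (a step that is already met when the one before it is completed fails the run):
1. the jar stands upright and released on the worktop, the lid still shut (height (world z) of jar_mid between 0.017 and 0.03 m and angle between jar_mid's own z axis and vertical below 0.15 rad and contact force between the fingers and septa_jar below 0.1 N and linear speed of septa_jar below 0.03 m/s and value of joint warmer_lid below 0.06 rad), for 0.2 s.
2. the lid is raised by its handle to 50 degrees, within 5 (value of joint warmer_lid between 0.785 and 0.96 rad and contact force between the fingers and warmer above 1 N and distance between the grasp point and handle_mid below 0.055 m), for 0.2 s.
At the end, for the whole second after the job is handed in: Lid still (under 0.05 rad/s) at 0.785 to 0.960 rad, fingers bearing on it with over 1 N, grasp point within 55 mm of the handle's middle, nothing else carrying it; jar upright (within 0.15 rad), at rest, released, directly on the worktop, off the warmer (all of step 2 and velocity of joint warmer_lid between -0.05 and 0.05 rad/s and contact force between each of warmer, the fingers and septa_jar below 0.1 N and height (world z) of jar_mid between 0.017 and 0.03 m and angle between jar_mid's own z axis and vertical below 0.15 rad and linear speed of septa_jar below 0.03 m/s); the arm keeps its last pose, push and grip.
It fails at once if a bystander is moved by more than 25 mm (distance of any of timer, beaker, ferrule_tin, headspace_vial, reagent_amber_b, reagent_clear_b from where it was at the start of the episode above 0.025 m).
It fails at once if the jar is tipped over (angle between jar_mid's own z axis and vertical above 0.8 rad).
It fails at once if the jar is dropped or thrown onto the worktop (height (world z) of jar_mid below 0.06 m and linear speed of septa_jar above 0.6 m/s).
It also fails if it takes over 48 s, if anything falls off the work surface, if the arm or the gripper's body presses on something with over 40 N, if the wrist force passes 120 N, or if a joint passes its speed limit or range.

ROBOT

A 6-joint arm with a two-finger parallel gripper is mounted at the origin on a cart in front of the work surface, level with it; the furniture and walls round the work are solid. World frame = base frame: x ahead of the robot, y to its left, z up, the work surface at z = 0. Lengths are in m, angles in degrees, forces in N, time in s.
With the tool pointing down it reaches from about 0.25 to 0.725 m from the base axis. Payload 4 kg.
Tool frame: the origin (TCP) lies at the very end of the fingers, on their centre line; the grasp point (between the pads) lies 19 mm behind it; z points along the fingers, y is the direction in which the jaws open and shut (so a half turn about z gives the same grasp; the last joint's range is limited). The gripper opens to 85 mm and grips with 20 to 120 N. Pads are 22 mm wide; open, the fingers measure 114 mm over their backs; the gripper's body (76 mm by 85 mm) begins 54 mm behind the grasp point. The pads swing forward as they close: fully open they stand 13 mm farther back than shut.
Start: joints at [-67.151, 13.785, 0.286, 76.501, 0, 90], TCP at [0.194, -0.461, 0.231] pointing down, gripper open.
Joint ranges: [-155.79, 155.79], [-60.16, 107.12], [-62.33, 73.08], [-114, 123.19], [-81.49, 82.49], [-180, 180]. Speed limits (degrees/s): [159.86, 159.86, 180, 180, 180, 180].

INTERFACE

Orientations are given as a 3x3 rotation matrix whose columns are the frame's x, y, z axes.
In Python, from station import bot gives the robot as it stands. The module is installed in compiled form; this text tells all that it offers.
- The arm moves only by the tool send_rows, never from a script. Its argument "deltas" is one flat list of numbers, 7 for each row, row after row: the opening in per cent of the stroke, from 0 (shut) to 100 (fully open), then the shift along the world's x, y, z in mm, then the turn, a rotation vector about the world's x, y, z in degrees. A call has 1 to 8 rows; each row shifts and turns the commanded pose from where the row before left it; what a row does not reach is not made up. A row lasts 1/8 s, in which the tool goes at most 62.5 mm and 10.7 degrees, less where a joint would pass 70% of its speed; a pose out of reach is approached as far as the arm can. A call with a gripper value outside its range is refused whole. The fingers move at their own pace and stop on an object; "grip_force" is the grip in N (left out, the last holds). Time passes only in rows, so rows that do not move let the fingers close. It gives the time, the measured TCP pose, the force and the opening at its end, in the units of the state.
- bot.get_state(): the state, without advancing time (a new reading comes with each control period).
- bot.snapshot(name): name is "side" or "top"; returns a dict with "frame" (480x640x3 uint8, blue, green, red), "vertical_fov" (degrees; the focal length in pixels is half the picture's height over the tangent of half this angle, whatever the lens; pixels are square), "cx", "cy" (the principal point, pixels), "xyz" and "orientation" of the camera in the world. Camera axes: x right, y down, z forward; pixel columns grow to the right and rows downward; lengths in m; the calibration is good to about 2 mm. A picture is of the moment at which its call begins. There is no depth.
- bot.job_done(): hands the job in, once; it reports no verdict.
The state is a dict: "time_s": time; "joint_pos": joint angles; "qd": joint speeds; "tau": joint torques, N m; "tool_pos": TCP position; "tcp_rot": TCP orientation; "wrist_force": force on the tool from outside, world axes, zero at the start; "wrist_torque": the same for the moment, N m; "width": finger opening in m.
Only numpy, scipy, OpenCV 4.12 (cv2) and the standard library are available. Lean on these libraries where they do the work, as an engineer would, in place of code of your own. Each camera call takes 0.05 s, during which the arm holds its last target. There are 200 camera calls.

## Working session

There is one attempt and no reset: what is moved stays moved. The work goes in short steps, Python scripts to look and compute and a tool call to move; the robot and the scene stay as the last step left them, time stands still between calls to the robot, and variables do not carry over. Pictures are saved under pics/ and viewed, on a budget of 10 in all, crops included, one or two more only if the job needs it, and the job is handed in when it is done.

Besides the shell and the picture viewer there is one more tool, called after "Request:" in YAML: its name, and indented under it one key for each argument. send_rows: Moves the arm, as the interface text tells. Its arguments: {"type":"object","properties":{"deltas":{"type":"array","items":{"type":"number"}},"grip_force":{"type":"number"}},"required":["deltas"]}

```bash
mkdir -p pics; cat > h.py <<'E'
import numpy as np, cv2
from station import bot
def ray(s,u,v):
    f=240/np.tan(np.radians(s["vertical_fov"])/2)
    d=np.array(s["orientation"]).reshape(3,3)@np.array([(u-s["cx"])/f,(v-s["cy"])/f,1.])
    return np.array(s["xyz"]),d
def onz(s,u,v,z):
    o,d=ray(s,u,v); return o+d*(z-o[2])/d[2]
def proj(s,p):
    f=240/np.tan(np.radians(s["vertical_fov"])/2)
    c=np.array(s["orientation"]).reshape(3,3).T@(np.array(p)-np.array(s["xyz"]))
    return f*c[0]/c[2]+s["cx"], f*c[1]/c[2]+s["cy"]
def mid(a,oa,b,ob):
    o1,d1=a;o2,d2=oa
def snap(n,fn):
    s=bot.snapshot(n); cv2.imwrite("pics/"+fn,s["frame"]); return s
E
python3 - <<'E'
from h import *
import pickle
for n in("top","side"):
    s=snap(n,n+"0.png"); pickle.dump(s,open(n+"0.pkl","wb"))
    print(n,{k:np.round(v,3).tolist() for k,v in s.items() if k!="frame"})
E
```

```text
top {'vertical_fov': 42.364, 'cx': 323.209, 'cy': 239.328, 'xyz': [0.377, -0.076, 1.66], 'orientation': [[-0.021, -0.996, 0.086], [-1.0, 0.022, 0.012], [-0.014, -0.086, -0.996]]}
side {'vertical_fov': 54.235, 'cx': 321.503, 'cy': 236.341, 'xyz': [0.544, 1.061, 0.798], 'orientation': [[-1.0, 0.007, -0.011], [0.013, 0.521, -0.854], [0.0, -0.854, -0.521]]}
```

View pics/top0.png

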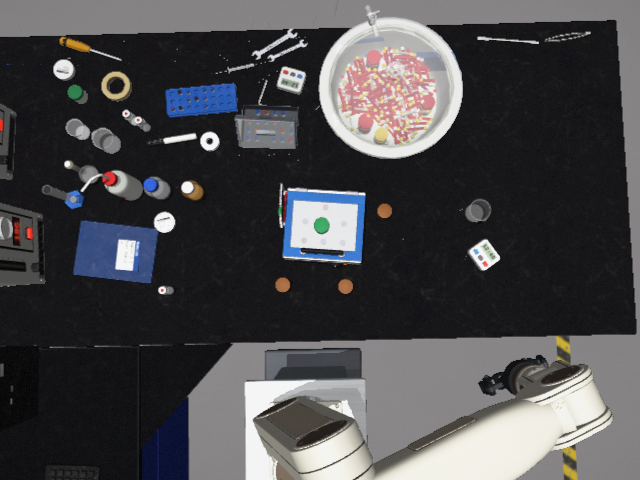

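View pics/side0.png

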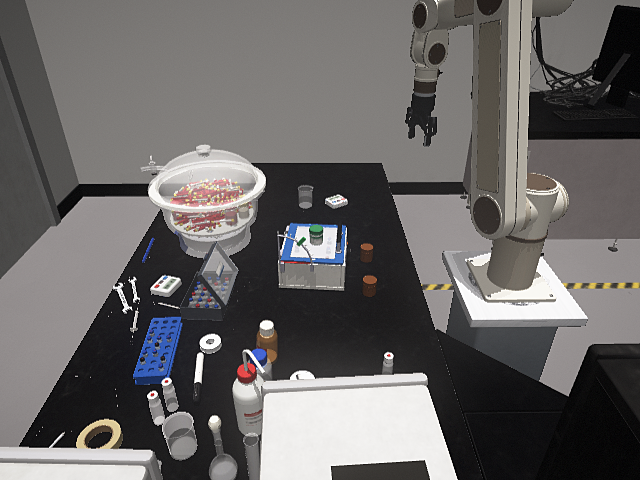

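The top view shows the warmer with its blue-framed lid at about (325,227) and the black bar handle at (322,252). The candidates for the jar are the green cap on the lid at (322,226), a green cap at (76,92) among the left clutter, and brown lookalikes at (385,211), (282,285) and (345,286). Only the first is green and on the lid. The side view shows it standing upright at (316,233). I'll measure and confirm it in one crop.

```bash
python3 - <<'E'
from h import *
import pickle
T=pickle.load(open("top0.pkl","rb"));S=pickle.load(open("side0.pkl","rb"))
def comps(s,lo,hi,roi,amin=15):
    x0,y0,x1,y1=roi;h=cv2.cvtColor(s["frame"],cv2.COLOR_BGR2HSV)[y0:y1,x0:x1]
    m=cv2.inRange(h,lo,hi);n,l,st,c=cv2.connectedComponentsWithStats(m)
    return m,[(c[i]+[x0,y0],st[i]) for i in range(1,n) if st[i][4]>=amin]
for s,n,roi in((T,"T",(270,175,400,300)),(S,"S",(270,215,360,300))):
    _,c=comps(s,(45,80,40),(85,255,255),roi)
    for a,b in c: print(n,"green",a,b, onz(s,*a,.145))
m,_=comps(T,(95,120,80),(125,255,255),(270,175,400,275))
pts=cv2.findNonZero(m)+np.array([270,175]); r=cv2.minAreaRect(pts.astype(np.float32)); 
print(r); 
for p in cv2.boxPoints(r): print("lid corner",p,onz(T,*p,.098))
print("lid c",onz(T,*r[0],.098))
m,c=comps(T,(0,0,0),(180,255,60),(292,240,352,262)) 
for a,b in c: print("black",a,b,onz(T,*a,.138))
m,c=comps(T,(3,100,40),(20,255,255),(270,190,400,300))
for a,b in c: print("brown",a,b,onz(T,*a,.047))
for nm,p,z in (("beaker",(478,211),.05),("timer",(484,255),.019),("tin",(164,222),.018),("vial",(165,290),.07),("amber",(192,190),.1)): print(nm,onz(T,*p,z))
a=cv2.resize(T["frame"][175:300,262:407],None,fx=5,fy=4.8,interpolation=cv2.INTER_CUBIC)
cv2.imwrite("pics/crop1.png",a)
E
```

```text
T green [279.62068966 209.5862069 ] [ 8 30  5  9 29] [0.58486731 0.0483562  0.145     ]
T green [321.04945055 224.91208791] [ 44  43  15  15 182] [ 0.54452144 -0.05307503  0.145     ]
S green [315.82300885 229.47787611] [ 39  10  14  10 113] [ 0.54476155 -0.04611629  0.145     ]
S green [300.91666667 241.11111111] [27 22  9  9 36] [0.58417604 0.01360969 0.145     ]
((323.61285400390625, 225.3075408935547), (79.62324523925781, 65.18862915039062), 3.814074993133545)
lid corner [281.72125 255.18143] [0.47501289 0.04864516 0.098     ]
lid corner [286.05756 190.13719] [0.64092541 0.03502246 0.098     ]
lid corner [365.50446 195.43365] [ 0.62256306 -0.16704116  0.098     ]
lid corner [361.16815 260.4779 ] [ 0.45723136 -0.15164494  0.098     ]
lid c [ 0.54854924 -0.05884895  0.098     ]
black [321.60122699 251.04907975] [  9   8  42   7 163] [ 0.48054456 -0.05297991  0.138     ]
black [301.6969697  260.72727273] [ 0 20 24  2 33] [ 0.45776985 -0.00351672  0.138     ]
brown [383.93034826 210.58208955] [107  13  15  17 201] [ 0.58936059 -0.21717463  0.047     ]
brown [282.21 284.28] [  5  87  16  16 200] [0.4024072  0.05260184 0.047     ]
brown [344.95360825 285.75773196] [ 68  88  15  16 194] [ 0.39510469 -0.11033845  0.047     ]
beaker [ 0.58223223 -0.46205466  0.05      ]
timer [ 0.46866381 -0.48030753  0.019     ]
tin [0.57589242 0.36903519 0.018     ]
vial [0.39382751 0.35217903 0.07      ]
amber [0.64657698 0.27517252 0.1       ]
```

View pics/crop1.png

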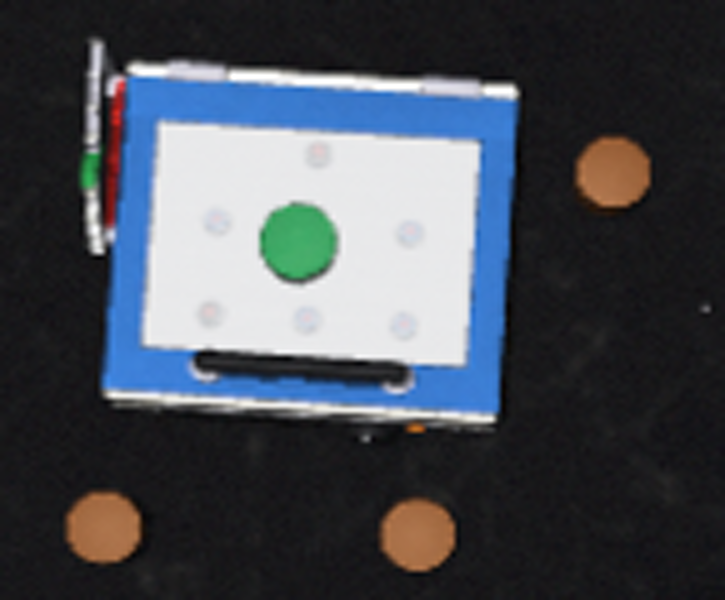

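The crop confirms it: the green-capped jar stands alone on the pane behind the black bar, and the handle position predicted from the lid centre agrees with the measured one to within 1 mm. Brown lookalikes stay untouched. The yaw of the warmer is about -4.9°.

```bash
python3 - <<'E'
from h import *
s=bot.get_state(); print(s["time_s"],s["tool_pos"],np.round(s["tcp_rot"],3),s["width"],s["wrist_force"])
E
```

```text
0.1 [ 0.193936   -0.46027314  0.23049359] [[ 0.922  0.388 -0.001]
 [ 0.388 -0.922  0.002]
 [-0.    -0.002 -1.   ]] 0.08520272581848634 [ 0.00903532 -0.07298997  0.16423859]
```

Request:
send_rows:
  deltas: [100,30,35,5,0,0,0,100,35,40,5,0,0,0,100,35,40,5,0,0,0,100,35,40,5,0,0,0,100,35,40,5,0,0,0,100,35,40,0,0,0,0,100,35,40,0,0,0,0,100,35,40,0,0,0,0]
  grip_force: 25

```text
time_s: 1.1
tool_pos: [0.4699, -0.1442, 0.256]
tcp_rot: [[0.922, 0.388, -0.001], [0.388, -0.922, 0.0], [-0.001, -0.0, -1.0]]
wrist_force: [0.3, -1.3, 0.4]
width: 0.0857
```

```bash
cat > st.py <<'E'
from h import *
s=bot.get_state(); print(s["time_s"],np.round(s["joint_pos"],1),np.round(s["tool_pos"],4),"\n",np.round(s["tcp_rot"],3),s["width"],np.round(s["wrist_force"],2))
E
python3 st.py
```

```text
1.1 [-17.1  12.3   2.1  79.8  -0.  140.1] [ 0.4699 -0.1442  0.256 ] 
 [[ 0.922  0.388 -0.001]
 [ 0.388 -0.922  0.   ]
 [-0.001 -0.    -1.   ]] 0.08567724806135017 [ 0.27 -1.27  0.41]
```

Request:
send_rows:
  deltas: [100,30,37,0,0,0,0,100,30,37,0,0,0,0,100,15,18,-16,0,0,0,100,0,0,-40,0,0,0,100,0,0,-40,0,0,0,100,0,0,-30,0,0,0,100,0,0,-22,0,0,0,100,0,0,0,0,0,0]

```text
time_s: 2.1
tool_pos: [0.5413, -0.0541, 0.1053]
tcp_rot: [[0.922, 0.387, -0.007], [0.387, -0.922, 0.0], [-0.006, -0.003, -1.0]]
wrist_force: [-0.4, -0.4, -0.1]
width: 0.0851
```

```bash
python3 - <<'E'
from h import *
s=snap("side","s1.png"); t=snap("top","t1.png")
print(bot.get_state()["tool_pos"])
a=cv2.resize(s["frame"][150:300,260:380],None,fx=4,fy=4,interpolation=cv2.INTER_CUBIC)
cv2.imwrite("pics/c2.png",a)
E
```

```text
[ 0.54377998 -0.0541829   0.10820189]
```

View pics/c2.png

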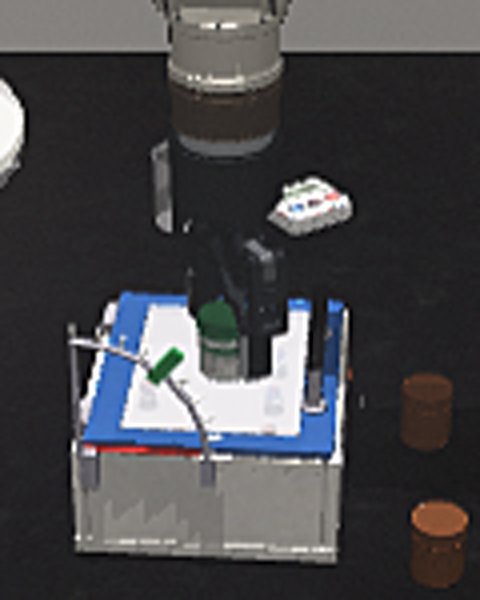

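The jar, at crop (220,340), stands upright between the open fingers and clear of the handle. I'm closing on it.

Request:
send_rows:
  deltas: [30,0,0,0,0,0,0,30,0,0,0,0,0,0,30,0,0,0,0,0,0,30,0,0,0,0,0,0,30,0,0,0,0,0,0,30,0,0,0,0,0,0,30,0,0,0,0,0,0,30,0,0,0,0,0,0]
  grip_force: 30

```text
time_s: 3.2
tool_pos: [0.5447, -0.0538, 0.1091]
tcp_rot: [[0.922, 0.388, 0.001], [0.388, -0.922, -0.0], [0.001, 0.001, -1.0]]
wrist_force: [-1.0, -0.1, 5.4]
width: 0.0384
```

Request:
send_rows:
  deltas: [30,0,0,10,0,0,0,30,0,0,30,0,0,0,30,0,0,40,0,0,0,30,0,0,40,0,0,0,30,-10,-30,0,0,0,0,30,-15,-45,0,0,0,0,30,-15,-50,0,0,0,0,30,-15,-50,0,0,0,0]

```text
time_s: 4.2
tool_pos: [0.4884, -0.2298, 0.2282]
tcp_rot: [[0.921, 0.389, -0.001], [0.389, -0.921, 0.0], [-0.0, -0.001, -1.0]]
wrist_force: [0.7, -0.5, 0.2]
width: 0.0388
```

Request:
send_rows:
  deltas: [30,-10,-40,0,0,0,0,30,-10,-32,0,0,0,0,30,0,0,-30,0,0,0,30,0,0,-45,0,0,0,30,0,0,-45,0,0,0,30,0,0,-40,0,0,0,30,0,0,-20,0,0,0,30,0,0,0,0,0,0]

```text
time_s: 5.2
tool_pos: [0.4674, -0.2996, 0.0462]
tcp_rot: [[0.921, 0.388, -0.005], [0.388, -0.921, 0.003], [-0.003, -0.005, -1.0]]
wrist_force: [-0.3, 0.8, -1.0]
width: 0.0385
```

```bash
python3 st.py; python3 - <<'E'
from h import *
s=snap("side","s2.png")
T=snap("top","t2.png")
u,v=map(int,proj(s,[.47,-.30,.04])); print(u,v)
a=s["frame"][max(0,v-70):v+50,u-80:u+80]
b=T["frame"][175:295,280:440]
cv2.imwrite("pics/c3.png",np.hstack([cv2.resize(i,None,fx=2.5,fy=2.5,interpolation=cv2.INTER_CUBIC) for i in (a,b)]))
E
```

```text
5.2 [-32.7  28.5  -7.4  54.4   0.  124.5] [ 0.4674 -0.2996  0.0462] 
 [[ 0.921  0.388 -0.005]
 [ 0.388 -0.921  0.003]
 [-0.003 -0.005 -1.   ]] 0.038521277300575155 [-0.29  0.81 -1.04]
338 217
```

View pics/c3.png

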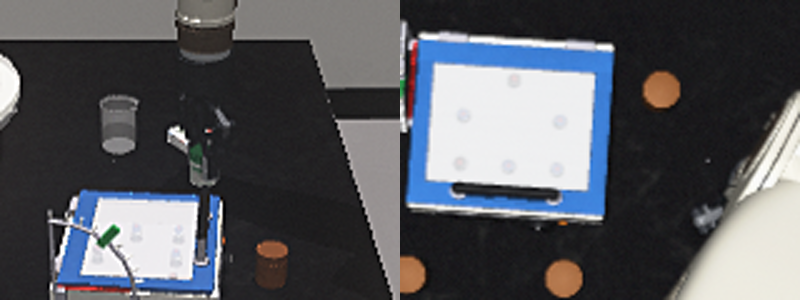

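The jar is held upright at crop (202,165) over free worktop, and the lid is empty and shut. I'm lowering it gently.

Request:
send_rows:
  deltas: [30,0,0,-15,0,0,0,30,0,0,-10,0,0,0,30,0,0,-6,0,0,0,30,0,0,-3,0,0,0,30,0,0,-2,0,0,0,30,0,0,0,0,0,0,30,0,0,0,0,0,0]

```text
time_s: 6.18
tool_pos: [0.4694, -0.3009, 0.0126]
tcp_rot: [[0.922, 0.388, 0.0], [0.388, -0.922, -0.0], [0.0, 0.0, -1.0]]
wrist_force: [-0.5, 1.0, 0.1]
width: 0.0386
```

Request:
send_rows:
  deltas: [30,0,0,-1,0,0,0,30,0,0,-1,0,0,0,30,0,0,0,0,0,0,30,0,0,0,0,0,0]

```text
time_s: 6.68
tool_pos: [0.4696, -0.301, 0.0114]
tcp_rot: [[0.922, 0.388, 0.001], [0.388, -0.922, -0.001], [0.001, 0.001, -1.0]]
wrist_force: [-1.1, 1.1, 5.2]
width: 0.0386
```

Contact with the worktop reads 5 N, so I'm releasing and then lifting clear.

Request:
send_rows:
  deltas: [60,0,0,0,0,0,0,80,0,0,0,0,0,0,100,0,0,0,0,0,0,100,0,0,0,0,0,0,100,0,0,0,0,0,0,100,0,0,15,0,0,0,100,0,0,30,0,0,0,100,0,0,50,0,0,0]

```text
time_s: 7.68
tool_pos: [0.468, -0.3, 0.1056]
tcp_rot: [[0.922, 0.388, -0.003], [0.388, -0.922, 0.002], [-0.002, -0.003, -1.0]]
wrist_force: [0.6, -0.3, 0.1]
width: 0.0854
```

Request:
send_rows:
  deltas: [100,0,0,60,0,0,10,100,0,0,60,0,0,10,100,0,0,20,0,0,10,100,0,30,0,0,0,10,100,0,45,0,0,0,10,100,0,45,0,0,0,10,100,0,45,0,0,0,2.3,100,0,45,0,0,0,0]

```text
time_s: 8.68
tool_pos: [0.469, -0.0894, 0.2466]
tcp_rot: [[0.085, 0.996, 0.002], [0.996, -0.085, -0.0], [-0.0, 0.002, -1.0]]
wrist_force: [0.7, -0.0, -0.0]
width: 0.0855
```

```bash
python3 st.py; python3 - <<'E'
from h import *
s=snap("side","s3.png")
T=snap("top","t3.png")
h=cv2.cvtColor(T["frame"],cv2.COLOR_BGR2HSV); m=cv2.inRange(h,(45,80,40),(85,255,255))
n,l,st,c=cv2.connectedComponentsWithStats(m)
for i in range(1,n):
    if st[i][4]>40: print(c[i],st[i],onz(T,*c[i],.047))
u,v=map(int,proj(s,[.47,-.30,.04]))
a=s["frame"][v-70:v+50,u-80:u+80]
cv2.imwrite("pics/c4.png",cv2.resize(a,None,fx=4,fy=4,interpolation=cv2.INTER_CUBIC))
E
```

```text
8.675 [-10.8  10.8  -1.3  77.9   0.   84.1] [ 0.469  -0.0894  0.2466] 
 [[ 0.085  0.996  0.002]
 [ 0.996 -0.085 -0.   ]
 [-0.     0.002 -1.   ]] 0.08548671793207163 [ 0.66 -0.02 -0.02]
[74.73604061 91.70050761] [ 67  84  16  16 197] [0.92985153 0.60197816 0.047     ]
[416.82233503 255.10659898] [409 248  16  16 197] [ 0.47065902 -0.29919963  0.047     ]
```

View pics/c4.png

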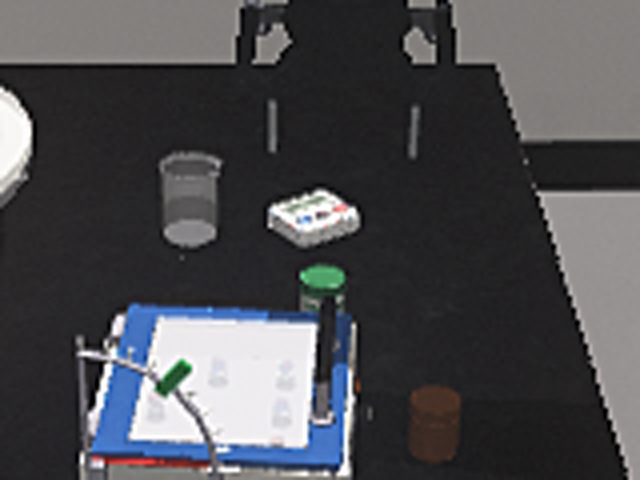

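The jar stands upright and released at (0.471, -0.299), crop (322,290). The jaws now point along the warmer's x, so I'm going over the handle and down.

Request:
send_rows:
  deltas: [100,11,37,0,0,0,0,100,0,0,-30,0,0,0,100,0,0,-35,0,0,0,100,0,0,-30,0,0,0,100,0,0,-22,0,0,0,100,0,0,-14,0,0,0,100,0,0,0,0,0,0,100,0,0,0,0,0,0]

```text
time_s: 9.78
tool_pos: [0.481, -0.0541, 0.1154]
tcp_rot: [[0.085, 0.996, 0.002], [0.996, -0.085, -0.0], [-0.0, 0.002, -1.0]]
wrist_force: [0.4, -0.2, 0.1]
width: 0.0856
```

```bash
python3 - <<'E'
from h import *
s=snap("side","s4.png")
print(bot.get_state()["tool_pos"],bot.get_state()["wrist_force"])
cv2.imwrite("pics/c5.png",cv2.resize(s["frame"][170:300,260:390],None,fx=4,fy=4,interpolation=cv2.INTER_CUBIC))
E
```

```text
[ 0.48108638 -0.05400317  0.11547589] [-0.13452225  0.35203813 -0.40115638]
```

View pics/c5.png

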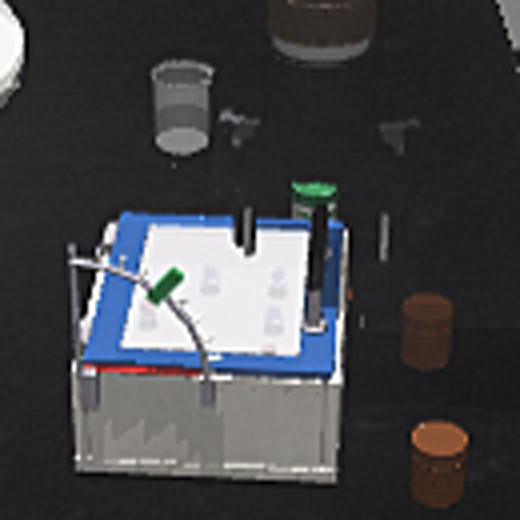

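The open fingers straddle the bar, with the pads at crop (245,230) and (383,238) and the bar at (318,250). I'm closing on it.

Request:
send_rows:
  deltas: [0,0,0,0,0,0,0,0,0,0,0,0,0,0,0,0,0,0,0,0,0,0,0,0,0,0,0,0,0,0,0,0,0,0,0,0,0,0,0,0,0,0,0,0,0,0,0,0,0,0,0,0,0,0,0,0]
  grip_force: 35

```text
time_s: 10.82
tool_pos: [0.4799, -0.0537, 0.1143]
tcp_rot: [[0.085, 0.996, -0.001], [0.996, -0.085, 0.0], [0.0, -0.001, -1.0]]
wrist_force: [-2.3, -0.5, 2.8]
width: 0.0106
```

```bash
python3 st.py; python3 - <<'E'
import numpy as np
ex=np.array([.9963,-.0854]);p=None
for th in range(0,53,4):
    t=np.radians(th);u=-.152*np.cos(t)+.04*np.sin(t);z=.152*np.sin(t)+.04*np.cos(t)
    q=np.r_[u*ex,z]*1e3
    if p is not None: print(th,np.round(q-p,1),np.round(q-p0,1))
    else: p0=q
    p=q
E
```

```text
10.825 [ -6.4  16.8 -14.   59.2   0.   88.5] [ 0.4799 -0.0537  0.1143] 
 [[ 0.085  0.996 -0.001]
 [ 0.996 -0.085  0.   ]
 [ 0.    -0.001 -1.   ]] 0.010561612849903099 [-2.32 -0.54  2.76]
4 [ 3.1 -0.3 10.5] [ 3.1 -0.3 10.5]
8 [ 3.9 -0.3 10.3] [ 7.  -0.6 20.8]
12 [ 4.6 -0.4 10. ] [11.6 -1.  30.7]
16 [ 5.3 -0.5  9.6] [16.9 -1.4 40.3]
20 [ 5.9 -0.5  9.2] [22.8 -2.  49.6]
24 [ 6.5 -0.6  8.8] [29.3 -2.5 58.4]
28 [ 7.1 -0.6  8.3] [36.4 -3.1 66.7]
32 [ 7.7 -0.7  7.8] [44.1 -3.8 74.5]
36 [ 8.2 -0.7  7.2] [52.3 -4.5 81.7]
40 [ 8.7 -0.7  6.6] [61.  -5.2 88.3]
44 [ 9.1 -0.8  6. ] [70.2 -6.  94.4]
48 [ 9.5 -0.8  5.4] [79.7 -6.8 99.7]
52 [ 9.9 -0.8  4.7] [ 89.6  -7.7 104.4]
```

The bar is gripped, so I'm raising it along the arc.

Request:
send_rows:
  deltas: [0,3.1,-0.3,10.5,0,0,0,0,3.9,-0.3,10.3,0,0,0,0,4.6,-0.4,10,0,0,0,0,5.3,-0.5,9.6,0,0,0,0,0,0,0,0,0,0]

```text
time_s: 11.45
tool_pos: [0.4962, -0.0552, 0.1556]
tcp_rot: [[0.085, 0.996, -0.002], [0.996, -0.085, 0.0], [-0.0, -0.002, -1.0]]
wrist_force: [-6.7, 0.2, -2.0]
width: 0.01
```

Request:
send_rows:
  deltas: [0,5.9,-0.5,9.2,0,0,0,0,6.5,-0.6,8.8,0,0,0,0,7.1,-0.6,8.3,0,0,0,0,7.7,-0.7,7.8,0,0,0,0,8.2,-0.7,7.2,0,0,0,0,0,0,0,0,0,0]

```text
time_s: 12.2
tool_pos: [0.5304, -0.0582, 0.198]
tcp_rot: [[0.085, 0.996, -0.004], [0.996, -0.085, 0.0], [-0.0, -0.004, -1.0]]
wrist_force: [-12.7, 0.6, 7.1]
width: 0.0101
```

Request:
send_rows:
  deltas: [0,8.7,-0.7,6.6,0,0,0,0,9.1,-0.8,6,0,0,0,0,9.5,-0.8,5.4,0,0,0,0,5,-0.4,2.4,0,0,0,0,0,0,0,0,0,0,0,0,0,0,0,0,0]

```text
time_s: 12.95
tool_pos: [0.5641, -0.0613, 0.2203]
tcp_rot: [[0.085, 0.996, 0.002], [0.996, -0.085, -0.001], [-0.001, 0.002, -1.0]]
wrist_force: [-10.6, 0.6, 11.5]
width: 0.0111
```

```bash
python3 st.py; python3 - <<'E'
from h import *
s=snap("side","s5.png")
cv2.imwrite("pics/c6.png",cv2.resize(s["frame"][170:300,255:385],None,fx=4.6,fy=4.6,interpolation=cv2.INTER_CUBIC))
E
```

```text
12.95 [-6.2 21.7  9.6 77.8 -0.  88.7] [ 0.5641 -0.0613  0.2203] 
 [[ 0.085  0.996  0.002]
 [ 0.996 -0.085 -0.001]
 [-0.001  0.002 -1.   ]] 0.011136907058367701 [-10.63   0.61  11.52]
```

View pics/c6.png

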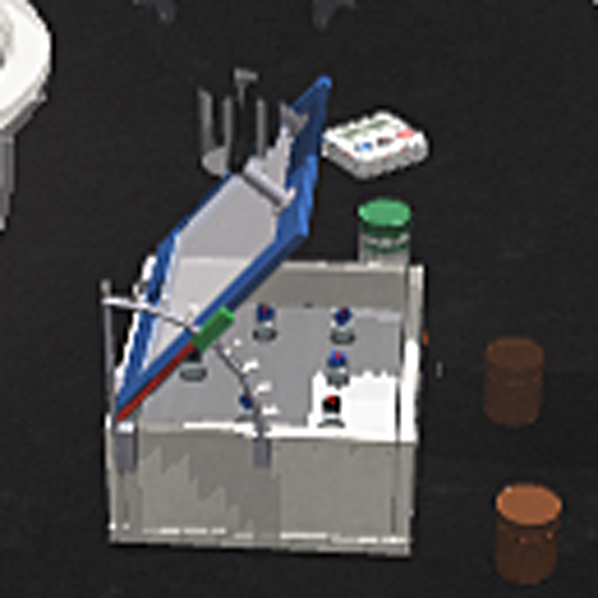

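The red pointer at crop (155,380) lies in line with the broad green mark at (212,328). The fingers hold the bar, and the jar stands clear at (385,235). As a numeric check, I'll compare the observed lid corner with the corner projected for different angles.

```bash
python3 - <<'E'
from h import *
s=bot.snapshot("side");ex=np.array([.9963,-.0854,0]);ey=np.array([.0854,.9963,0]);H=np.array([.632,-.066,.094])
x0,y0=255,170;h=cv2.cvtColor(s["frame"],cv2.COLOR_BGR2HSV)
for th in(45,48,50,52,55):
    t=np.radians(th)
    P=lambda a,k:H+.1*ey+(-a*np.cos(t)+k*np.sin(t))*ex+np.array([0,0,a*np.sin(t)+k*np.cos(t)])
    print(th,[np.round((np.array(proj(s,P(a,k)))-[x0,y0])*4.6) for a,k in((.168,-.004),(.168,.004))])
# in-plane angle: red pointer and lid's left edge cast on the lid's left side plane
m=cv2.inRange(h,(0,150,80),(8,255,255))|cv2.inRange(h,(172,150,80),(180,255,255))
ys,xs=np.nonzero(m[240:265,275:305]);Q=[]
for u,v in zip(xs+275,ys+240):
    o,d=ray(s,u,v);n=ey;q=o+d*(((H+.104*ey-o)@n)/(d@n));Q.append([-(q-H)@ex,q[2]-.094])
Q=np.array(Q);vx,vy,_,_=cv2.fitLine(Q.astype(np.float32),cv2.DIST_L2,0,.01,.01).ravel()
print(len(Q),np.degrees(np.arctan2(abs(vy),abs(vx))))
st=bot.get_state();r=np.array(st["tool_pos"])+[0,0,.019]-H
print("from tool:",np.degrees(np.arctan2(r[2],-(r@ex))-np.arctan2(.04,.152)),np.abs(st["qd"]).max(),st["wrist_force"])
E
```

```text
45 [array([326., 255.]), array([316., 245.])]
48 [array([315., 244.]), array([304., 235.])]
50 [array([307., 238.]), array([296., 229.])]
52 [array([299., 231.]), array([287., 223.])]
55 [array([286., 222.]), array([274., 214.])]
25 49.672394
from tool: 50.11633773090154 0.10669653892773082 [-10.28166044  -0.2206317   11.98119279]
```

Pointer fit gives 49.7°, the tool pose 50.1°, and the lid corner about 50°. I'm letting it settle briefly and then handing in.

Request:
send_rows:
  deltas: [0,0,0,0,0,0,0,0,0,0,0,0,0,0,0,0,0,0,0,0,0,0,0,0,0,0,0,0]

```text
time_s: 13.55
tool_pos: [0.564, -0.0613, 0.2202]
tcp_rot: [[0.085, 0.996, 0.002], [0.996, -0.085, -0.001], [-0.001, 0.002, -1.0]]
wrist_force: [-11.2, 0.7, 12.0]
width: 0.0107
```

```bash
python3 st.py; python3 -c "
from station import bot
print(bot.job_done())"
```

```text
13.55 [-6.2 21.7  9.6 77.8 -0.  88.7] [ 0.564  -0.0613  0.2202] 
 [[ 0.085  0.996  0.002]
 [ 0.996 -0.085 -0.001]
 [-0.001  0.002 -1.   ]] 0.010707555524645892 [-11.17   0.69  11.98]
the job is handed in; nothing more can be done
None
```

I moved the green-capped jar off the shut lid and set it upright on the worktop at about (0.471, -0.299). I then raised the lid by its bar to about 50° and handed the job in at 13.6 s, still holding it.

- **Lid angle:** the last checks agreed: 49.7° from the red pointer, 50.1° from the tool pose and about 50° from the lid corner. The pointer was on the green mark.
- **Grip:** the lid was steady, with a wrist force of about 16 N. That is more than the 3 to 5 N expected, probably because the commanded arc didn't quite match the real one, but it is far below the limit.
- **Jar and bystanders:** the jar was upright and released in the last picture. The arm touched none of the other loose things on its way, and the beaker and timer looked undisturbed. I did not measure the bystanders' positions afterwards.
- **Checks:** none failed, and the hand-in gave no verdict.

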